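# Show the colleague the knotty brush back and where it goes

## Task

Press the red call button gently to call the colleague over, then show the faulty brush back by pointing straight down at its dark knot, fingertips two to four centimetres above it and still for two seconds. Then show where it goes: point down in the same way at the middle of the blue bin's open mouth, fingertips just above its rim, for two seconds, and finish still pointing there. Do not touch or move the brush backs, their board, the bins or the loose things lying about, and on the way do not come down low over a sound brush back or the green bin.

Things in the scene. Friction and masses are not known exactly. Their poses are not given: they have to be found in the camera images.
- call (a joint): The call button's travel in m: 0 = released (up), 0.006 = fully down; it springs back. About 5 N pushes it fully down, proportionally less part way; it counts as pressed from 0.004.
- call_top (a point): Centre of the top face of the red call button, a round cap 40 mm across in a yellow housing fixed to the bench, pressed straight down. The point moves down with the cap.
- blank_knot: A wooden brush back (blank) lying flat on the sorting board: pale wood, 150 long (its x axis) x 50 wide x 18 mm thick, round ends, three rows of small dark drilled holes in its top, loose, 90 g. Origin: centre of its underside; z up. This is the faulty one: it has the dark knot near its +x end.
- knot (a point): Centre of the knot, a dark brown disc 26 mm across, flush in the top face of blank_knot, 45 mm from that blank's centre along its +x axis. z up. It lies 26 mm above the bench.
- blank_a: A wooden brush back (blank) lying flat on the sorting board: pale wood, 150 long (its x axis) x 50 wide x 18 mm thick, round ends, three rows of small dark drilled holes in its top, loose, 90 g. Origin: centre of its underside; z up. A sound one, without a knot.
- blank_b: A wooden brush back (blank) lying flat on the sorting board: pale wood, 150 long (its x axis) x 50 wide x 18 mm thick, round ends, three rows of small dark drilled holes in its top, loose, 90 g. Origin: centre of its underside; z up. A sound one, without a knot.
- board: Flat plywood sorting board, 190 (x) x 370 (y) x 8 mm thick, fixed on the bench; the three brush backs lie side by side on it. Origin: centre of its underside.
- blue_bin: Blue plastic open-topped bin, 140 (x) x 100 (y) x 70 mm high, walls 4 mm (rim lips reach 148 x 106), fixed on the bench; a brush back lies in it well below the rim. Origin: centre of its underside.
- blue_bin_mouth (a point): Centre of the blue bin's open mouth at rim height, 70 mm above the bench. z up.
- green_bin: Green plastic bin of the same size as the blue one, for sound pieces, with brush backs in it below the rim. Origin: centre of its underside.
- spool: Wooden spool of copper wire standing upright, 64 mm across, 60 mm high, loose. Origin: centre of its underside.
- jar: Amber glass jar with a black lid, 56 mm across, 85 mm high, loose. Origin: centre of its underside.
- driver: Screwdriver with a red handle lying on the bench beyond the button, about 30 mm thick at most, loose. Its own x axis runs along it, towards the tip.
There are look-alikes about, which are no part of the job. Leave any purple look-alike of the blank_b alone. Leave any turquoise look-alike of the blank_knot alone.

How it is judged:
By the outcome, as a careful person would: the job done as asked, in the order asked, and still so for the second after the job is handed in, with the robot touching nothing.
It also fails if it takes over 51 s, if anything falls off the work surface, if the arm or the gripper's body presses on something with over 40 N, if the wrist force passes 120 N, or if a joint passes its speed limit or range.

## Robot

A 6-joint arm with a two-finger parallel gripper is mounted at the origin on the work surface. World frame = base frame: x ahead of the robot, y to its left, z up, the work surface at z = 0. Lengths are in mm, angles in rad, forces in N, time in s.
With the tool pointing down it reaches from about 350 to 975 mm from the base axis. Payload 7.1 kg.
Tool frame: the origin (TCP) lies between the finger pads, 19 mm behind the fingertips; this is the grasp point; z points along the fingers, y is the line along which they close (so a half turn about z gives the same grasp; the last joint's range is limited). The gripper opens to 88 mm and grips with 3 to 60 N. Pads are 20 mm wide; open, the fingers measure 115 mm over their backs; the gripper's body (75 mm by 178 mm) begins 61 mm behind the grasp point.
Start: joints at [-1.179, 0.423, 1.63, -0, 1.089, -0.019], TCP at [249.605, -572.977, 241.375] pointing down, gripper open.
Joint ranges: [-3, 3], [-0.9, 2.11], [0.09, 2.58], [-1.31, 4.45], [0.11, 2.69], [-2.54, 2.54]. Speed limits (rad/s): [2.39, 2.39, 3.01, 3.14, 3.14, 3.14].

## Interface

Orientations are given as [roll, pitch, yaw] about the fixed x, y, z axes, in that order (R = Rz(yaw) Ry(pitch) Rx(roll)).
In Python, from station import arm, eyes, job gives the robot as it stands.
- The arm moves only by the shell command python3 -m crank 'ROWS' [FORCE]. ROWS is JSON, a list of rows, each a list of 7 numbers: the finger opening in mm, from 0 to 87.8, then the shift along the tool's x, y, z in units of 25 mm (1.0 is 25 mm), then the turn, a rotation vector about the tool's x, y, z in units of 6 degrees (1.0 is 6 degrees). In form: [[grip, x, y, z, rx, ry, rz], ...]. A call has 1 to 5 rows; each row shifts and turns the commanded pose from where the row before left it, along the tool's axes as they then stand; what a row does not reach is not made up. A row lasts 1/8 s, in which the tool goes at most 62.5 mm and 10.7 degrees, less where a joint would pass 70% of its speed; a pose out of reach is approached as far as the arm can. A call is refused whole if a number of a shift passes 1 or a number of a turn 1, either way. A call with a gripper value outside its range is refused whole. The fingers move at their own pace and stop on an object; FORCE is the grip in N (left out, the last holds). Time passes only in rows, so rows that do not move let the fingers close. It gives the time, the measured TCP pose, the force, the opening and the grip force at its end, in the units of the state.
- arm.read_state(): the state, without advancing time (a new reading comes with each control period).
- eyes.grab_frame(name): name is "scene" or "top"; returns the picture (384x512x3 uint8, red, green, blue); there is no depth.
- eyes.camera_params(name): a dict with "intrinsics" (3x3 intrinsics, pixels), "k1" (the pictures are not rectified: a ray, as slopes to the right and down, at radius r is drawn at 1 + k1 r^2 times it, then the intrinsics apply), "origin" and "orientation" of the camera in the world. Camera axes: x right, y down, z forward; pixel columns grow to the right and rows downward; lengths in mm; the calibration is good to about 2 mm. A picture is of the moment at which its call begins. camera_params takes no time and is no camera call.
- job.hand_in(): hands the job in; it is judged then, once.
The state is a dict: "clock": time; "q": joint angles; "qvel": joint speeds; "tau": joint torques, N m; "tcp_pos": TCP position; "orientation": TCP orientation; "ft_force": force on the tool from outside, world axes, zero at the start; "moment": the same for the moment, N m; "opening": finger opening in mm; "grip_force": force on a finger pad.
Only numpy, scipy, OpenCV 4.12 (cv2) and the standard library are available. Lean on these libraries where they do the work, as an engineer would, in place of code of your own. Each camera call takes 0.05 s, during which the arm holds its last target. There are 200 camera calls.

## Working session

There is one attempt and no reset: what is moved stays moved. The work goes in short steps, Python scripts to look and compute and a shell command to move; the robot and the scene stay as the last step left them, time stands still between calls to the robot, and variables do not carry over. Pictures are saved under pics/ and viewed, at most 10 in all, crops included, and the job is handed in when it is done.

```bash
mkdir -p pics
cat > h.py <<'E'
import numpy as np, cv2
from station import arm, eyes, job
from scipy.spatial.transform import Rotation as R
def cam(n):
    p=eyes.camera_params(n); o=np.array(p["orientation"],float)
    M=o if o.shape==(3,3) else R.from_euler("xyz",o).as_matrix()
    return np.array(p["intrinsics"]),p["k1"],np.array(p["origin"],float),M
def ray(n,uv):
    K,k1,o,M=cam(n)
    d=cv2.undistortPoints(np.array([[uv]],float),K,np.array([k1,0,0,0.]))[0,0]
    return o,M@np.array([d[0],d[1],1])
def plane(n,uv,z):
    o,d=ray(n,uv); return o+d*(z-o[2])/d[2]
def tri(uv1,uv2):
    (o1,d1),(o2,d2)=ray("scene",uv1),ray("top",uv2)
    s=np.linalg.lstsq(np.c_[d1,-d2],o2-o1,rcond=None)[0]
    a,b=o1+s[0]*d1,o2+s[1]*d2
    return (a+b)/2,np.linalg.norm(a-b)
E
python3 - <<'E'
from h import *
for n in("scene","top"):
    f=eyes.grab_frame(n); cv2.imwrite(f"pics/{n}0.png",f[...,::-1]); print(n,eyes.camera_params(n))
print(arm.read_state())
E
```

```text
scene {'intrinsics': array([[496.96338801,   0.        , 257.86617499],
       [  0.        , 496.96338801, 196.19670042],
       [  0.        ,   0.        ,   1.        ]]), 'k1': -0.00027784553708883834, 'origin': array([1376.54606202, -451.54247211, 1175.62683589]), 'orientation': array([-2.40739205,  0.01293839,  0.97804275])}
top {'intrinsics': array([[454.17737909,   0.        , 255.76391365],
       [  0.        , 454.17737909, 191.33452433],
       [  0.        ,   0.        ,   1.        ]]), 'k1': 0.0351398569427537, 'origin': array([ 337.10538421,  106.20064991, 1584.79316892]), 'orientation': array([-2.99979258, -0.02003941, -1.55622698])}
{'clock': 0.1, 'q': array([-1.17899885e+00,  4.23759552e-01,  1.63062051e+00, -2.74027890e-06,
        1.08860160e+00, -1.90102871e-02]), 'qvel': array([ 0.00021349, -0.00108706, -0.00142834, -0.00030586, -0.00056893,
        0.0014245 ]), 'tau': array([ 2.29426332e-04, -5.45615852e+01, -2.74324161e+01,  6.44971593e-02,
        1.87750423e-02, -8.35650354e-06]), 'tcp_pos': array([ 249.42562637, -572.54347905,  240.67972955]), 'orientation': array([-3.14020385e+00, -2.39782622e-05,  4.10809023e-01]), 'ft_force': array([ 0.46899962, -0.66834735,  1.22029083]), 'moment': array([0.00540996, 0.01052477, 0.02995959]), 'grip_force': 0.0, 'opening': 87.66746917357125}
```

View pics/scene0.png

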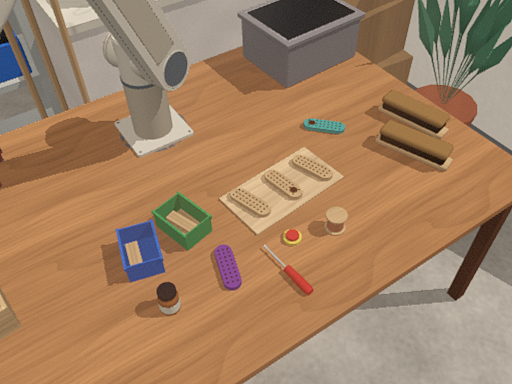

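View pics/top0.png

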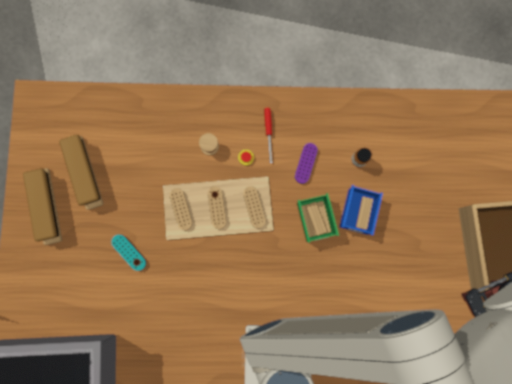

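The scene view shows the red button at (292,236), the knot at (294,189) on the middle brush back and the blue bin near (140,250). In the top view they are at (246,157), (215,194) and (361,211). The green bin sits next to the blue one, and the jar is beyond it. Next I'll measure them with colour masks.

```bash
cat > m.py <<'E'
from h import *
def blob(n,f,lo,hi,win,hull=False):
    x0,y0,x1,y1=win; hsv=cv2.cvtColor(f,cv2.COLOR_RGB2HSV)
    m=cv2.inRange(hsv,np.array(lo),np.array(hi))
    k=np.zeros_like(m); k[y0:y1,x0:x1]=m[y0:y1,x0:x1]
    c=max(cv2.findContours(k,cv2.RETR_EXTERNAL,cv2.CHAIN_APPROX_NONE)[0],key=cv2.contourArea)
    M=cv2.moments(c); return np.array([M["m10"],M["m01"]])/M["m00"],c
E
python3 - <<'E'
from m import *
np.set_printoptions(precision=1,suppress=True)
S,T=[cv2.imread(f"pics/{n}0.png")[...,::-1].copy() for n in("scene","top")]
red=((0,170,120),(6,255,255)); dark=((0,0,0),(25,255,110))
a,ca=blob("scene",S,*red,(280,225,303,248)); b,cb=blob("top",T,*red,(236,147,257,167))
print("button",a,b,cv2.contourArea(ca),cv2.contourArea(cb),tri(a,b), plane("top",b,30))
a,ca=blob("scene",S,*dark,(288,183,300,195)); b,cb=blob("top",T,*dark,(208,188,222,199))
print("knot",a,b,cv2.contourArea(ca),cv2.contourArea(cb),tri(a,b),plane("top",b,26),plane("scene",a,26))
for nm,lo,ws,wt in(("blue",((105,100,50),(125,255,255)),(105,215,170,285),(335,180,390,240)),("green",((50,100,40),(80,255,255)),(145,185,220,250),(290,185,345,250))):
    cT=blob("top",T,*lo,wt)[1]; cS=blob("scene",S,*lo,ws)[1]
    bT=cv2.boxPoints(cv2.minAreaRect(cT)); hs=cv2.approxPolyDP(cv2.convexHull(cS),3,True)[:,0]
    print(nm,"top box",bT,"scene hull",hs.tolist(), "top hull",cv2.approxPolyDP(cv2.convexHull(cT),3,True)[:,0].tolist())
wide=lambda I,x0,y0,x1,y1,s:cv2.resize(I[y0:y1,x0:x1],None,fx=s,fy=s,interpolation=cv2.INTER_CUBIC)
A=wide(S,100,160,320,300,3.5);B=wide(T,160,120,390,250,3.3)
w=max(A.shape[1],B.shape[1]);A=cv2.copyMakeBorder(wide(S,110,180,220,290,3.6),0,0,0,0,0);B=wide(T,290,175,390,250,3.9)
h=max(A.shape[0],B.shape[0]);A,B=[cv2.copyMakeBorder(i,0,h-i.shape[0],0,0,cv2.BORDER_CONSTANT) for i in(A,B)]
cv2.imwrite("pics/bins.png",np.hstack([A,B])[...,::-1]);print(A.shape,B.shape)
E
```

```text
button [292.  234.8] [245.8 156.6] 94.0 45.0 (array([684.6, 115.7,  18.7]), np.float64(1.8193666017686005)) [681.7 114.9  30. ]
knot [293.3 189.2] [214.2 194. ] 13.5 16.0 (array([548.3, 221.9,  28.7]), np.float64(1.2640580527265026)) [548.3 221.6  26. ] [546.6 224.1  26. ]
blue top box [[339.3 226.3]
 [350.  185.2]
 [383.  193.8]
 [372.2 234.9]] scene hull [[151, 219], [164, 271], [130, 281], [116, 229]] top hull [[352, 186], [381, 194], [372, 234], [341, 226]]
green top box [[296.8 201.3]
 [327.9 193.5]
 [337.9 233.8]
 [306.9 241.5]] scene hull [[177, 192], [211, 216], [211, 230], [187, 249], [157, 225], [152, 212]] top hull [[327, 195], [337, 234], [308, 241], [298, 201]]
(396, 396, 3) (396, 390, 3)
```

View pics/bins.png

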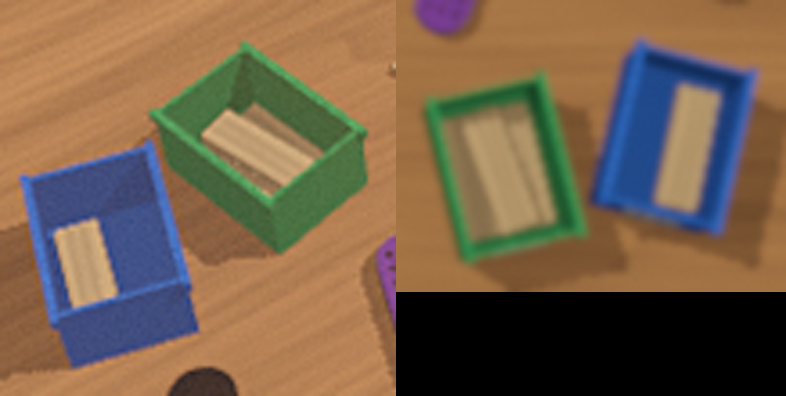

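The rim of the blue bin is clear in both views. In the scene view its corners are near (117,230), (151,220), (162,259) and (126,269). In the top view they are near (353,186), (382,193), (373,235), with the fourth mixed with the outer wall.

Run:
```python
from m import *
np.set_printoptions(precision=1,suppress=True)
sc=[(161.9,259.4),(125.5,269.1),(116.6,229.6),(151.3,220.5)];tp=[(352.2,185.4),(382.2,193.1),(372.7,234.6),(340.9,227.4)]
P=[plane("scene",u,70) for u in sc];Q=[plane("top",u,70) for u in tp]
for a,b,p,q in zip(sc,tp,P,Q):print(p,q,"tri",*tri(a,b))
print("scene ctr",np.mean(P,0),[np.linalg.norm(P[i]-P[i-1]) for i in range(4)]);print("top ctr",np.mean(Q,0),[np.linalg.norm(Q[i]-Q[i-1]) for i in range(4)], (Q[0]+Q[2])/2)
print("top diag excluding outer wall: mid TR..", (Q[1]+Q[0])/2,(Q[1]+Q[2])/2)
for n,u in(("jar",(363,155)),("spool",(208,142)),("driver tip",(271,163)),("driver h",(267,110))):print(n,plane("top",u,60 if n!="driver tip" else 10))
T=cv2.imread("pics/top0.png")[...,::-1].copy();S=cv2.imread("pics/scene0.png")[...,::-1].copy()
yel=((18,120,120),(35,255,255))
b,cb=blob("top",T,(18,140,130),(35,255,255),(234,145,259,170));(c,r)=cv2.minEnclosingCircle(cb);print("housing",c,r)
for z in(15,20,25,30,35):print(z,plane("scene",(292,234.8),z),plane("top",(245.8,156.6),z))
z=lambda I,x,y:cv2.resize(I[y:y+34,x:x+34],None,fx=11,fy=11,interpolation=cv2.INTER_CUBIC)
cv2.imwrite("pics/btn.png",np.hstack([z(S,275,218),z(T,229,140)])[...,::-1])
```

```text
[ 584.2 -247.2   70. ] [ 579.8 -247.2   70. ] tri [ 580.8 -247.2   66. ] 1.904924396078299
[ 557.4 -341.2   70. ] [ 555.2 -348.2   70. ] tri [ 556.4 -344.4   71.3] 7.070276381948846
[ 418.9 -307.3   70. ] [ 415.  -312.9   70. ] tri [ 416.2 -310.    69.2] 6.495436616103883
[ 444.6 -211.2   70. ] [ 437.1 -207.1   70. ] tri [ 437.6 -209.1   61.5] 0.5648098443032545
scene ctr [ 501.3 -276.7   70. ] [np.float64(144.14292356569635), np.float64(97.81558710960877), np.float64(142.6080927899279), np.float64(99.47522205001704)]
top ctr [ 496.8 -278.8   70. ] [np.float64(148.2000281779162), np.float64(103.942416458047), np.float64(144.64851165858178), np.float64(108.0700504919026)] [ 497.4 -280.    70. ]
top diag excluding outer wall: mid TR.. [ 567.5 -297.7   70. ] [ 485.1 -330.5   70. ]
jar [ 687.9 -288.3   60. ]
spool [723.6 245.4  60. ]
driver tip [664.6  25.5  10. ]
driver h [841.7  43.9  60. ]
housing (245.5, 156.89999389648438) 8.981189727783203
15 [682.9 118.4  15. ] [684.9 115.   15. ]
20 [685.9 115.9  20. ] [683.7 114.9  20. ]
25 [688.9 113.5  25. ] [682.6 114.9  25. ]
30 [691.9 111.   30. ] [681.5 114.9  30. ]
35 [694.9 108.6  35. ] [680.4 114.9  35. ]
```

View pics/btn.png

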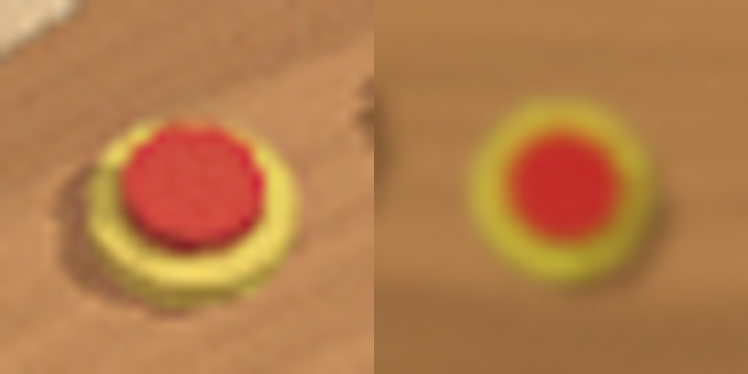

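The button is at about (684,115), with its top near z=22. The knot is at (548,222,~28) and the blue mouth at about (499,-278,70). I'll start moving by closing the fingers and squaring the tool to the world axes (tool x = world x, tool y = -world y).

```bash
python3 -m crank '[[0,0,0,0,0,0,0.98],[0,0,0,0,0,0,0.98],[0,0,0,0,0,0,0.98],[0,0,0,0,0,0,0.98],[0,0,-1,0,0,0,0]]' 10; python3 -m crank '[[0,0.6,-1,0,0,0,0],[0,0.6,-1,0,0,0,0],[0,0.6,-1,0,0,0,0],[0,0.6,-1,0,0,0,0],[0,0.6,-1,0,0,0,0]]'
```

```text
clock: 0.72
tcp_pos: [249.5, -548.6, 240.9]
orientation: [3.141, -0.0, -0.002]
ft_force: [0.6, -0.4, 0.7]
opening: 41.0
grip_force: 0.0
clock: 1.35
tcp_pos: [324.8, -421.9, 241.1]
orientation: [-3.141, 0.0, 0.0]
ft_force: [-0.8, -1.5, -1.0]
opening: 0.6
grip_force: 0.0
```

```bash
python3 -m crank '[[0,0.68,-1,0,0,0,0],[0,0.68,-1,0,0,0,0],[0,0.68,-1,0,0,0,0],[0,0.68,-1,0,0,0,0],[0,0.68,-1,0,0,0,0]]' >/dev/null; python3 -m crank '[[0,0.68,-1,0,0,0,0],[0,0.68,-1,0,0,0,0],[0,0.68,-1,0,0,0,0],[0,0.68,-1,0,0,0,0],[0,0.68,-1,0,0,0,0]]';  python3 -m crank '[[0,0.68,-1,0,0,0,0],[0,0.68,-1,0,0,0,0],[0,0.68,-1,0,0,0,0],[0,0.68,-1,0,0,0,0],[0,0.68,-1,0,0,0,0]]'; python3 -m crank '[[0,0.68,-1,0.5,0,0,0],[0,0.68,-1,0.5,0,0,0],[0,0.68,-1,0.5,0,0,0],[0,0.68,-1,0.5,0,0,0],[0,0.68,-1,0.5,0,0,0]]'
```

```text
clock: 2.6
tcp_pos: [494.8, -171.9, 241.1]
orientation: [-3.141, 0.001, 0.0]
ft_force: [0.3, -0.4, 0.5]
opening: 0.4
grip_force: 0.0
clock: 3.22
tcp_pos: [579.7, -47.0, 241.0]
orientation: [-3.142, 0.001, 0.0]
ft_force: [0.0, 0.6, 0.3]
opening: 0.2
grip_force: 0.0
clock: 3.85
tcp_pos: [664.6, 78.0, 178.0]
orientation: [3.142, 0.001, 0.0]
ft_force: [-1.0, -0.8, 0.6]
opening: 0.7
grip_force: 0.0
```

```bash
python3 -m crank '[[0,0.4,-0.75,1,0,0,0],[0,0.38,-0.73,1,0,0,0],[0,0,0,1,0,0,0],[0,0,0,1,0,0,0],[0,0,0,0,0,0,0]]'
python3 - <<'E'
from h import *
S=eyes.grab_frame("scene")[205:255,260:330];T=eyes.grab_frame("top")[120:180,210:290]
cv2.imwrite("pics/near.png",np.hstack([cv2.resize(S,(400,286),interpolation=2),cv2.resize(T,(381,286),interpolation=2)])[...,::-1])
s=arm.read_state();print(s["tcp_pos"],s["ft_force"])
E
```

```text
clock: 4.47
tcp_pos: [681.9, 113.9, 76.3]
orientation: [3.141, 0.005, 0.0]
ft_force: [-0.0, -0.2, 0.6]
opening: 0.2
grip_force: 0.0
[684.0116686  114.11704153  79.09369193] [0.38535346 0.81209283 1.13444972]
```

View pics/near.png

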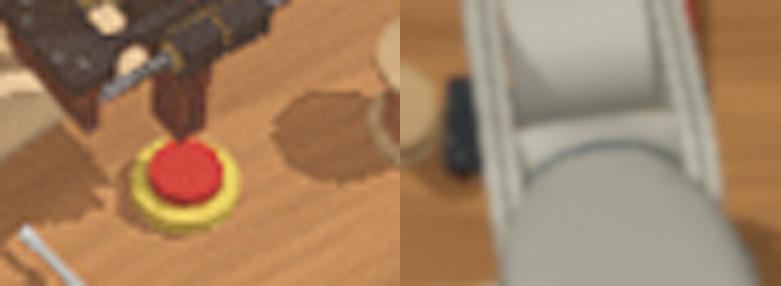

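The close-up shows the closed fingertips at about scene pixel (291.5,229), just above the cap, and the spool off to the right. I'll check that tip pixel against the measured pose, then go down in small steps.

```bash
python3 - <<'E'
from h import *
K,k,o,M=cam("scene")
p=M.T@(np.array([684,114,57])-o); print(K@p/p[2])
E
python3 -m crank '[[0,0,0,0.4,0,0,0],[0,0,0,0.3,0,0,0],[0,0,0,0.2,0,0,0],[0,0,0,0,0,0,0],[0,0,0,0,0,0,0]]'
```

```text
[291.54357312 226.77198252   1.        ]
clock: 5.2
tcp_pos: [684.1, 114.2, 56.5]
orientation: [-3.142, -0.0, 0.0]
ft_force: [0.2, -0.3, 0.2]
opening: 0.7
grip_force: 0.0
```

```bash
python3 -m crank '[[0,0,0,0.16,0,0,0],[0,0,0,0.12,0,0,0],[0,0,0,0,0,0,0]]';python3 -m crank '[[0,0,0,0.08,0,0,0],[0,0,0,0,0,0,0]]'
```

```text
clock: 5.58
tcp_pos: [683.6, 114.1, 49.0]
orientation: [3.142, 0.001, 0.0]
ft_force: [-0.2, -0.0, 0.3]
opening: 0.5
grip_force: 0.0
clock: 5.82
tcp_pos: [683.8, 114.2, 47.2]
orientation: [3.142, 0.0, 0.0]
ft_force: [0.5, 0.6, -0.5]
opening: 0.3
grip_force: 0.0
```

```bash
python3 -m crank '[[0,0,0,0.08,0,0,0],[0,0,0,0,0,0,0]]';python3 -m crank '[[0,0,0,0.08,0,0,0],[0,0,0,0,0,0,0]]'
```

```text
clock: 6.08
tcp_pos: [683.8, 114.1, 45.2]
orientation: [3.142, 0.0, 0.0]
ft_force: [-0.3, -0.4, -0.2]
opening: 0.5
grip_force: 0.0
clock: 6.32
tcp_pos: [683.8, 114.1, 43.2]
orientation: [3.142, 0.0, 0.0]
ft_force: [-0.2, 0.0, 0.5]
opening: 0.4
grip_force: 0.0
```

```bash
python3 -m crank '[[0,0,0,0.08,0,0,0],[0,0,0,0,0,0,0]]'
```

```text
clock: 6.58
tcp_pos: [683.9, 114.2, 41.3]
orientation: [-3.142, 0.0, 0.0]
ft_force: [-0.1, 0.0, 0.6]
opening: 0.4
grip_force: 0.0
```

```bash
python3 -m crank '[[0,0,0,0.06,0,0,0],[0,0,0,0,0,0,0]]'; python3 -c "
from station import arm
print(arm.read_state()['ft_force'])"
```

```text
clock: 6.82
tcp_pos: [684.0, 114.2, 40.0]
orientation: [-3.142, -0.0, 0.0]
ft_force: [0.5, -0.8, 2.5]
opening: 0.3
grip_force: 1.0
[ 0.5036295  -0.83848542  2.54280217]
```

```bash
python3 -m crank '[[0,0,0,0.06,0,0,0],[0,0,0,0,0,0,0]]'
```

```text
clock: 7.08
tcp_pos: [683.9, 114.2, 38.4]
orientation: [-3.142, -0.0, 0.0]
ft_force: [-1.0, -0.6, 2.8]
opening: 0.6
grip_force: 1.4
```

```bash
python3 -m crank '[[0,0,0,0.06,0,0,0],[0,0,0,0,0,0,0]]'
```

```text
clock: 7.32
tcp_pos: [684.0, 114.2, 36.9]
orientation: [-3.142, -0.0, 0.0]
ft_force: [-1.0, -0.5, 3.4]
opening: 0.5
grip_force: 1.9
```

```bash
python3 -m crank '[[0,0,0,0.02,0,0,0],[0,0,0,0,0,0,0]]';python3 -m crank '[[0,0,0,0,0,0,0]]'; python3 -m crank '[[0,0,0,0,0,0,0]]'
```

```text
clock: 7.58
tcp_pos: [684.0, 114.2, 36.5]
orientation: [-3.142, -0.0, 0.0]
ft_force: [-0.1, -0.2, 4.2]
opening: 0.4
grip_force: 2.0
clock: 7.7
tcp_pos: [684.0, 114.2, 36.5]
orientation: [-3.142, -0.0, 0.0]
ft_force: [-0.6, 0.4, 4.0]
opening: 0.5
grip_force: 2.0
clock: 7.82
tcp_pos: [684.0, 114.2, 36.4]
orientation: [-3.142, -0.0, 0.0]
ft_force: [0.3, 0.4, 4.4]
opening: -0.1
grip_force: 2.0
```

```bash
python3 -m crank '[[0,0,0,0.02,0,0,0],[0,0,0,0,0,0,0],[0,0,0,0,0,0,0]]'
```

```text
clock: 8.2
tcp_pos: [684.0, 114.2, 35.9]
orientation: [-3.142, -0.0, 0.0]
ft_force: [-1.0, -0.5, 4.8]
opening: 0.7
grip_force: 2.2
```

```bash
python3 -m crank '[[0,0,0,-0.5,0,0,0],[0,0,0,-1,0,0,0],[0,0,0,-1,0,0,0],[0,0,0,-1,0,0,0],[0,0,0,-1,0,0,0]]';python3 -m crank '[[0,-0.9,-0.72,-1,0,0,0],[0,-0.9,-0.72,-1,0,0,0],[0,-0.9,-0.72,0,0,0,0],[0,-0.9,-0.72,0,0,0,0],[0,-0.9,-0.72,0,0,0,0]]';python3 -m crank '[[0,-0.9,-0.72,0,0,0,0],[0,0,0,0,0,0,0],[0,0,0,0,0,0,0]]'
```

```text
clock: 8.82
tcp_pos: [683.5, 114.1, 149.4]
orientation: [3.142, 0.001, 0.0]
ft_force: [1.0, -0.9, 0.7]
opening: 0.6
grip_force: 0.0
clock: 9.45
tcp_pos: [570.3, 204.6, 198.8]
orientation: [3.142, 0.0, 0.0]
ft_force: [-0.7, -0.4, -0.1]
opening: 0.4
grip_force: 0.0
clock: 9.82
tcp_pos: [549.4, 221.9, 198.7]
orientation: [-3.142, -0.001, 0.001]
ft_force: [-0.1, 0.2, -0.8]
opening: 0.5
grip_force: 0.0
```

```bash
python3 -m crank '[[0,-0.06,0,1,0,0,0],[0,0,0,1,0,0,0],[0,0,0,1,0,0,0],[0,0,0,1,0,0,0],[0,0,0,0.6,0,0,0]]';python3 -m crank '[[0,0,0,0.28,0,0,0],[0,0,0,0,0,0,0],[0,0,0,0,0,0,0],[0,0,0,0,0,0,0]]'
python3 - <<'E'
from h import *
S=eyes.grab_frame("scene")[155:220,240:340]
cv2.imwrite("pics/knot.png",cv2.resize(S,(800,520),interpolation=2)[...,::-1])
E
```

```text
clock: 10.45
tcp_pos: [547.7, 221.2, 82.1]
orientation: [3.141, 0.001, -0.001]
ft_force: [1.0, -0.6, 0.2]
opening: 0.3
grip_force: 0.0
clock: 10.95
tcp_pos: [547.8, 222.3, 77.2]
orientation: [-3.141, -0.001, 0.0]
ft_force: [-0.7, 0.4, -0.3]
opening: 0.4
grip_force: 0.0
```

View pics/knot.png

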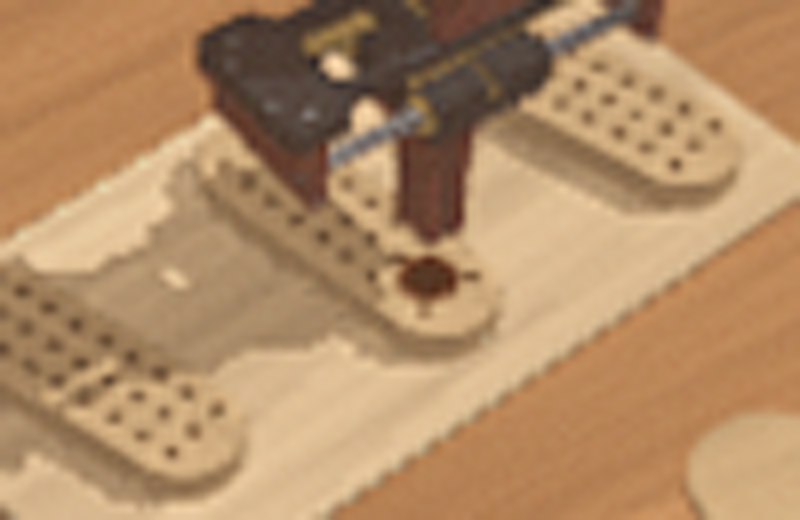

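The tip at crop (433,238) is directly above the knot at (428,277), which matches the measurements. I'll hold still here.

```bash
for i in 1 2 3 4 5; do python3 -m crank '[[0,0,0,0,0,0,0],[0,0,0,0,0,0,0],[0,0,0,0,0,0,0],[0,0,0,0,0,0,0],[0,0,0,0,0,0,0]]' | head -2; done
python3 -m crank '[[0,0,0,-1,0,0,0],[0,0,0,-1,0,0,0],[0,0,0,-1,0,0,0],[0,0,0,-1,0,0,0],[0,0,0,-1,0,0,0]]'
```

```text
clock: 11.62
tcp_pos: [547.4, 222.1, 76.4]
clock: 12.25
tcp_pos: [547.4, 222.1, 76.4]
clock: 12.88
tcp_pos: [547.4, 222.1, 76.4]
clock: 13.5
tcp_pos: [547.4, 222.1, 76.4]
clock: 14.12
tcp_pos: [547.4, 222.1, 76.4]
clock: 14.75
tcp_pos: [547.2, 222.1, 202.2]
orientation: [3.142, 0.0, 0.0]
ft_force: [0.0, 0.1, -0.5]
opening: 0.3
grip_force: 0.0
```

```bash
python3 -m crank '[[0,-0.1,1,-0.4,0,0,0],[0,-0.1,1,-0.4,0,0,0],[0,-0.1,1,-0.4,0,0,0],[0,-0.1,1,-0.4,0,0,0],[0,-0.1,1,-0.4,0,0,0]]' >/dev/null
python3 -m crank '[[0,-0.1,1,0,0,0,0],[0,-0.1,1,0,0,0,0],[0,-0.1,1,0,0,0,0],[0,-0.1,1,0,0,0,0],[0,-0.1,1,0,0,0,0]]' | head -2
python3 -m crank '[[0,-0.1,1,0,0,0,0],[0,-0.1,1,0,0,0,0],[0,-0.1,1,0,0,0,0],[0,-0.1,1,0,0,0,0],[0,-0.1,1,0,0,0,0]]' | head -2
python3 -m crank '[[0,-0.1,1,0,0,0,0],[0,-0.1,1,0,0,0,0],[0,-0.1,1,0,0,0,0],[0,-0.1,1,0,0,0,0],[0,-0.02,1,0,0,0,0]]' | head -2
python3 -m crank '[[0,0,0,0,0,0,0],[0,0,0,0,0,0,0],[0,0,0,0,0,0,0]]'
```

```text
clock: 16.0
tcp_pos: [522.2, -28.7, 251.4]
clock: 16.62
tcp_pos: [509.8, -153.7, 251.4]
clock: 17.25
tcp_pos: [499.2, -278.7, 251.4]
clock: 17.62
tcp_pos: [499.5, -277.0, 251.3]
orientation: [-3.141, 0.0, 0.001]
ft_force: [0.3, -0.4, -0.4]
opening: 0.7
grip_force: 0.0
```

```bash
python3 -m crank '[[0,0,0.04,1,0,0,0],[0,0,0,1,0,0,0],[0,0,0,1,0,0,0],[0,0,0,1,0,0,0],[0,0,0,0.8,0,0,0]]' | head -2;python3 -m crank '[[0,0,0,0.6,0,0,0],[0,0,0,0.5,0,0,0],[0,0,0,0,0,0,0],[0,0,0,0,0,0,0],[0,0,0,0,0,0,0]]'
python3 - <<'E'
from h import *
S=eyes.grab_frame("scene")[205:290,95:195]
cv2.imwrite("pics/bin.png",cv2.resize(S,(700,595),interpolation=2)[...,::-1])
E
```

```text
clock: 18.25
tcp_pos: [499.5, -278.0, 130.5]
clock: 18.88
tcp_pos: [499.9, -279.2, 104.6]
orientation: [3.141, -0.001, 0.0]
ft_force: [0.0, -0.5, -0.5]
opening: 0.3
grip_force: 0.0
```

View pics/bin.png

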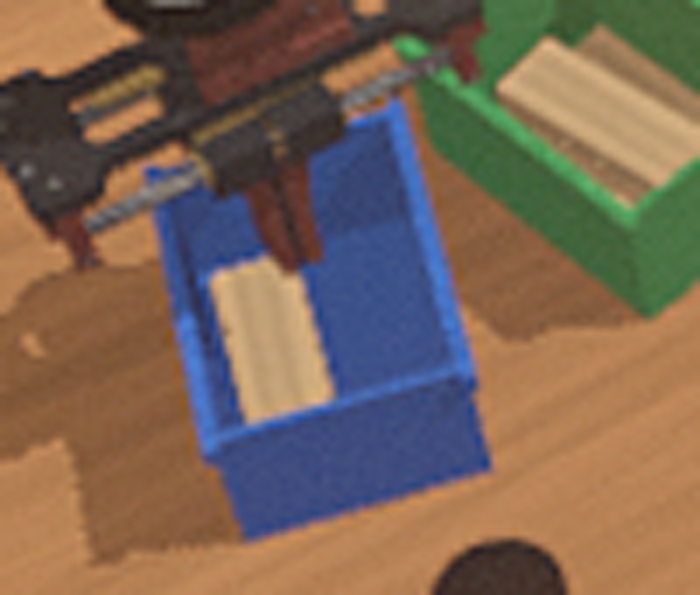

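The fingertips at about (302,265) in the crop are over the middle of the mouth, whose diagonals cross near (310,272), and about 15 mm above the rim. I'll lower a few millimetres, hold, and hand in.

```bash
python3 -m crank '[[0,0,0,0.12,0,0,0],[0,0,0,0,0,0,0],[0,0,0,0,0,0,0],[0,0,0,0,0,0,0],[0,0,0,0,0,0,0]]'|head -2; for i in 1 2 3 4 5; do python3 -m crank '[[0,0,0,0,0,0,0],[0,0,0,0,0,0,0],[0,0,0,0,0,0,0],[0,0,0,0,0,0,0],[0,0,0,0,0,0,0]]' | head -4; done
python3 -c "
from station import job
print(job.hand_in())"
```

```text
clock: 19.55
tcp_pos: [499.6, -278.9, 100.9]
clock: 20.18
tcp_pos: [499.5, -278.9, 100.9]
orientation: [3.142, -0.0, 0.0]
ft_force: [0.6, -0.2, 0.6]
clock: 20.8
tcp_pos: [499.5, -278.9, 100.9]
orientation: [3.142, -0.0, 0.0]
ft_force: [0.8, -1.2, -0.6]
clock: 21.42
tcp_pos: [499.5, -278.9, 100.9]
orientation: [-3.142, 0.0, 0.0]
ft_force: [0.4, 0.5, -0.5]
clock: 22.05
tcp_pos: [499.5, -278.9, 100.9]
orientation: [3.142, -0.0, 0.0]
ft_force: [0.6, 0.2, 0.4]
clock: 22.68
tcp_pos: [499.5, -278.9, 100.9]
orientation: [3.142, -0.0, 0.0]
ft_force: [0.6, -1.0, -0.2]
the job is handed in; nothing more can be done
None
```

The job is handed in at about 23 s, verdict not shown: I pressed the call button with about 4.8 N, held about 3 cm above the knot for 3 s, and finished pointing about 12 mm above the middle of the blue bin's mouth, held over 3 s.

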